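# Re-aim the analyser's swivel spray head and clamp it again

### The job

Loosen the clamp knob of the swivelling spray head until the head is free, swing the head by its post until its pointer lines up with the index rider on the scale, then tighten the clamp knob again until it is firmly snug, by feel, without overtightening it, and let go. Do not drag the head round while the clamp still grips it, and leave the bottle, the beaker and the vial tray where they stand.

Things in the scene. Friction and masses are not known exactly. Their poses are not given: they have to be found in the camera images.
- mount_base: White fixed base plate, 300 x 270 x 30 mm (x -125 to 175). Origin: on the bench on the vertical swivel axis; +x is the head's middle direction (head angle 0), +y left of it; black scale ticks on the +x half. An aluminium clamp bracket 50 mm wide stands at x -128 to -58 mm, top at z 85 mm, reaching over the turntable's rim.
- swivel_head: Spray head: aluminium disc (radius 100 mm, top at z 46 mm), white housing 95 x 62 mm (x -2 to 92 mm, top at 93 mm), black upright post, nozzle, flat pointer. Origin on the bench on the swivel axis; +x runs through post and pointer. Turns about vertical, stops 0.9 rad either side of the base's +x; starts clockwise of it. Free, it takes about 0.25 Nm (4 N at the post) to swing and stays where left.
- post_grip (a point): Point on the axis of the head's black post, 148 mm above the bench, 70 mm ahead of the swivel axis: where to take or push the post. Axes as the head's.
- pointer_tip (a point): Tip of the head's flat pointer, 127.5 mm ahead of the swivel axis, 48 mm above the bench. Axes as the head's.
- index_mark: Index rider on the scale: fixed steel block 22 x 20 x 22 mm, 160 mm from the swivel axis, with a short dark needle toward the axis. Origin on the bench on the swivel axis; its +x runs through the needle: the head's +x must point the same way. It lies 0.55 rad or more anticlockwise (from above) of where the head starts.
- mark_tip (a point): Tip of the index rider's needle, 132 mm from the swivel axis, 36 mm above the bench.
- clamp_knob (a joint): Knob angle, rad: grows clockwise from above (tightening); stops at 0 (loose) and 2.6. Starts clamped at 1.12 to 1.18; below 0.55 the clamp is clear of the head at every head angle. Stays where left. Slack, it takes 0.5 Nm to turn; once the clamp bites, tightening takes 0.007 Nm more per N of clamping force, which grows about 230 N per rad. Firmly snug is 0.2 to 0.35 Nm above the slack torque.
- knob_grip (a point): Middle of the knob's black bar grip, on its axis 85 mm behind the swivel axis, 122 mm above the bench. Bar 52 mm long (its x), 14 mm thick (y), 105 to 135 mm above the bench, over the bracket. The knob's stiffness can relax when the hand stops, so compare torques read alike (all moving, or all after equal small steps) with those read while slack; 0.43 Nm above slack is overtight.
- clamp_pad: Small steel pad with three round feet, hidden under the bracket below the knob, driven down 7 mm per rad of knob onto the disc's rim. The disc runs out of true by up to 3 mm, differently each time, so the knob angle where the clamp bites (0.6 to 1.4) cannot be known and must be felt. Firmly snug is 30 to 50 N of clamping force; over 62 N is overtight. Not to be touched.
- reagent_bottle: White plastic bottle with blue cap, 72 mm diameter, 150 mm tall, standing left of the mount; bystander. Origin under its centre.
- beaker: Clear plastic beaker, 70 mm wide, 85 mm tall, right of the mount; bystander. Origin under its centre.
- vial_tray: Grey divided tray 90 x 130 x 40 mm, right of the mount; bystander. Origin under its centre.

How it is judged:
On the way, in this order (a step that is already met when the one before it is completed fails the run):
1. the clamp is loosened until its pad no longer presses on the head (contact force between clamp_pad and swivel_head below 1 N), for 0.2 s.
2. the loose head is swung until it points along the index rider, within 3 degrees (angle between the x axis of swivel_head and the x axis of index_mark, either way round below 0.0524 rad and contact force between clamp_pad and swivel_head below 5 N), for 0.2 s.
At the end, for the whole second after the job is handed in: The head points along the index rider within 3 degrees, at rest, and the clamp presses on it with more than 20 N (the knob firmly snug) without ever having passed 62 N (angle between the x axis of swivel_head and the x axis of index_mark, either way round below 0.0524 rad and contact force between clamp_pad and swivel_head above 20 N and angular speed of swivel_head below 0.05 rad/s); the robot touches nothing.
It fails at once if the clamp is overtightened (over 62 N on the head) (contact force between clamp_pad and swivel_head above 62 N).
It fails at once if the head is dragged round while the clamp grips it (contact force between clamp_pad and swivel_head above 8 N and angular speed of swivel_head above 0.1 rad/s).
It fails at once if the bottle is disturbed (distance of reagent_bottle from where it was at the start of the episode above 0.02 m).
It fails at once if the beaker is disturbed (distance of beaker from where it was at the start of the episode above 0.02 m).
It fails at once if the vial tray is disturbed (distance of vial_tray from where it was at the start of the episode above 0.02 m).
It also fails if it takes over 70 s, if anything falls off the work surface, if the arm or the gripper's body presses on something with over 40 N, if the wrist force passes 120 N, or if a joint passes its speed limit or range.

### The arm

A 6-joint arm with a two-finger parallel gripper is mounted at the origin on the work surface. World frame = base frame: x ahead of the robot, y to its left, z up, the work surface at z = 0. Lengths are in m, angles in rad, forces in N, time in s.
With the tool pointing down it reaches from about 0.3 to 0.775 m from the base axis. Payload 14.6 kg.
Tool frame: the origin (TCP) lies midway between the tips of the shut fingers; the grasp point (between the pads) lies 19 mm behind it; z points along the fingers, y is the line along which they close (so a half turn about z gives the same grasp; the last joint's range is limited). The gripper opens to 94 mm and grips with 3 to 60 N. Pads are 16 mm wide; open, the fingers measure 119 mm over their backs; the gripper's body (75 mm by 177 mm) begins 78 mm behind the grasp point.
Start: joints at [1.194, 0.3, 1.521, -0, 1.321, -0.067], TCP at [0.168, 0.524, 0.205] pointing down, gripper open.
Joint ranges: [-3.03, 3.03], [-0.79, 2.21], [0.23, 2.52], [-1.04, 4.18], [0, 3.07], [-2.55, 2.55]. Speed limits (rad/s): [2.22, 2.22, 2.57, 3.14, 3.14, 3.14].

### API

Orientations are given as [roll, pitch, yaw] about the fixed x, y, z axes, in that order (R = Rz(yaw) Ry(pitch) Rx(roll)).
In Python, from station import ctrl gives the robot as it stands. The module is installed in compiled form; this text tells all that it offers.
- The arm moves only by the tool servo_tool, never from a script. Its argument "plan" is a list of rows, each a list of 7 numbers: the opening in per cent of the stroke, from 0 (shut) to 100 (fully open), then the shift along the tool's x, y, z in m, then the turn, a rotation vector about the tool's x, y, z in rad. A call has exactly 8 rows; each row shifts and turns the commanded pose from where the row before left it, along the tool's axes as they then stand; what a row does not reach is not made up. A row lasts 1/8 s, in which the tool goes at most 62.5 mm and 10.7 degrees, less where a joint would pass 70% of its speed; a pose out of reach is approached as far as the arm can. A call with a gripper value outside its range is refused whole. The fingers move at their own pace and stop on an object; "force" is the grip in N (left out, the last holds). Time passes only in rows, so rows that do not move let the fingers close, or fill a call up. It gives the time, the measured TCP pose, the force, the opening and the grip force at its end, in the units of the state.
- ctrl.get_obs(): the state, without advancing time (a new reading comes with each control period).
- ctrl.camera(name): name is "scene" or "top" or "wrist"; returns a dict with "pixels" (480x640x3 uint8, red, green, blue), "z_map" (480x640 float32, m along the optical axis (not along the pixel's ray), 0 where there is no reading), "mtx" (3x3 intrinsics, pixels), "pose" (4x4, takes a point from camera to world coordinates). Camera axes: x right, y up, looking along -z (the intrinsics and any distortion apply to the point x, -y, -z); pixel columns grow to the right and rows downward; lengths in m; the calibration is good to about 2 mm. The wrist camera is an equidistant fisheye: a pixel r from the principal point sees the ray r / f radians off the axis. A picture is of the moment at which its call begins.
- ctrl.hand_in(): hands the job in; it is judged then, once.
The state is a dict: "time_s": time; "qpos": joint angles; "joint_vel": joint speeds; "tau": joint torques, N m; "ee_pos": TCP position; "eef_rot": TCP orientation; "force": force on the tool from outside, world axes, zero at the start; "moment": the same for the moment, N m; "grip_width": finger opening in m; "grip_force": force on a finger pad.
Only numpy, scipy, OpenCV 4.12 (cv2) and the standard library are available. Lean on these libraries where they do the work, as an engineer would, in place of code of your own. Each camera call takes 0.05 s, during which the arm holds its last target. There are 200 camera calls.

## Working session

There is one attempt and no reset: what is moved stays moved. The work goes in short steps, Python scripts to look and compute and a tool call to move; the robot and the scene stay as the last step left them, time stands still between calls to the robot, and variables do not carry over. Pictures are saved under pics/ and viewed, at most 10 in all, crops included, and the job is handed in when it is done.

Besides the shell and the picture viewer there is one more tool, called after "Request:" as name([rows], argument=value, ...), one row to a line, values as JSON. servo_tool: Moves the arm, as the interface text tells. Its arguments: {"type":"object","properties":{"plan":{"type":"array","items":{"type":"array","items":{"type":"number"}}},"force":{"type":"number"}},"required":["plan"]}

```bash
mkdir -p pics; python3 - <<'E'
from station import ctrl
import cv2,numpy as np
o=ctrl.get_obs()
for k,v in o.items(): print(k,np.round(v,3))
for n in("top","scene"):
    c=ctrl.camera(n); cv2.imwrite(f"pics/{n}0.png",c["pixels"][:,:,::-1]); np.savez(f"{n}0.npz",**c)
    print(n,c["mtx"],np.round(c["pose"],3))
E
```

```text
time_s 0.0
qpos [ 1.194  0.3    1.522  0.     1.321 -0.067]
joint_vel [ 0.001  0.001 -0.     0.     0.    -0.001]
tau [ 0.0000e+00 -5.3181e+01 -3.5273e+01  7.1000e-02  2.4000e-02 -0.0000e+00]
ee_pos [0.168 0.524 0.205]
eef_rot [-3.14  -0.     2.832]
force [-0.437 -0.522  0.645]
moment [ 0.005 -0.021 -0.052]
grip_force 0.0
grip_width 0.094
top [[578.37031477   0.         328.78438982]
 [  0.         578.37031477 235.72617525]
 [  0.           0.           1.        ]] [[ 0.019  0.987 -0.157  0.352]
 [-1.     0.019 -0.005  0.005]
 [-0.002  0.157  0.988  1.552]
 [ 0.     0.     0.     1.   ]]
scene [[476.99221255   0.         317.71817301]
 [  0.         476.99221255 236.59121616]
 [  0.           0.           1.        ]] [[-0.76  -0.393  0.519  1.138]
 [ 0.65  -0.475  0.593  0.639]
 [ 0.014  0.788  0.616  0.768]
 [ 0.     0.     0.     1.   ]]
```

View pics/top0.png

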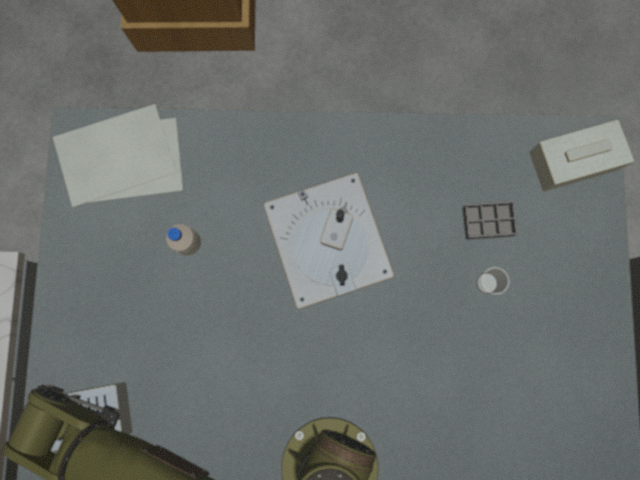

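View pics/scene0.png

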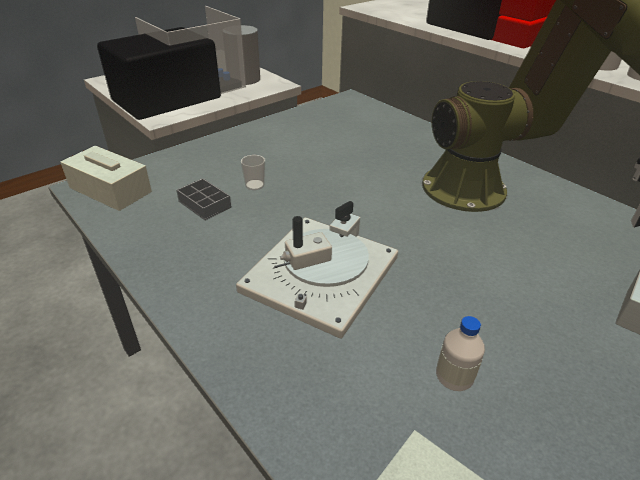

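The top view shows the plate with corners near (264,204), (357,174), (393,277) and (299,307). The knob is at (341,274), the post at (341,214) and the rider at (304,197). The scene view shows the rider at (300,298), the post at (297,230) and the knob at (345,212).

```bash
cat > h.py <<'E'
import numpy as np,cv2
def ray(c,uv,z):
    K,T=c["mtx"],c["pose"]
    d=T[:3,:3]@np.array([(uv[0]-K[0,2])/K[0,0],-(uv[1]-K[1,2])/K[1,1],-1])
    return T[:3,3]+d*(z-T[2,3])/d[2]
def cloud(c):
    K,T=c["mtx"],c["pose"]; v,u=np.mgrid[:480,:640]; z=c["z_map"]
    P=np.stack([(u-K[0,2])/K[0,0]*z,-(v-K[1,2])/K[1,1]*z,-z],-1)
    return P@T[:3,:3].T+T[:3,3]
E
python3 - <<'E'
from h import *
c=dict(np.load("top0.npz")); P=cloud(c); g=c["pixels"].astype(int)
roi=np.zeros((480,640),bool); roi[160:320,250:410]=1
print("bench z",np.median(P[300:320,200:250,2]),"plate z",np.median(P[185:195,345:352,2]))
m=(roi&(g.min(2)>135)).astype(np.uint8)
m=cv2.morphologyEx(m,cv2.MORPH_CLOSE,np.ones((9,9)))
cs,_=cv2.findContours(m,0,2); k=max(cs,key=cv2.contourArea)
W=np.array([ray(c,p,0.03)[:2] for p in k[:,0]],np.float32)
r=cv2.minAreaRect(W); print("rect",r); B=cv2.boxPoints(r); print(B)
dark=roi&(g.max(2)<60)
n,l,s,ce=cv2.connectedComponentsWithStats(dark.astype(np.uint8))
for i in range(1,n):
    if s[i,4]>5:
        print(s[i],ce[i],"P med",np.median(P[l==i],0).round(3),"z max",P[l==i][:,2].max().round(3))
# base candidates
for e in (B[1]-B[0],B[2]-B[1]): print(np.linalg.norm(e),np.arctan2(e[1],e[0]))
crop=c["pixels"][160:320,250:410,::-1]
cv2.imwrite("pics/crop0.png",cv2.resize(crop,None,fx=3.75,fy=3.75,interpolation=cv2.INTER_CUBIC))
E
```

```text
bench z -0.0011108746006015524 plate z 0.02917444063541852
rect ((0.5850885510444641, 0.014948636293411255), (0.2974388301372528, 0.26711833477020264), 19.710424423217773)
[[ 0.4000377   0.09052438]
 [ 0.49012774 -0.16094327]
 [ 0.7701394  -0.0606271 ]
 [ 0.68004936  0.19084054]]
[338 216   5   5  20] [340.05 218.25] P med [ 0.619 -0.016  0.149] z max 0.168
[338 272   5   7  15] [339.8        274.73333333] P med [ 0.482 -0.018  0.136] z max 0.139
[341 281   3   4   6] [342.         282.83333333] P med [ 0.461 -0.023  0.134] z max 0.138
0.2671183 -1.2267847
0.29743883 0.34401184
```

View pics/crop0.png

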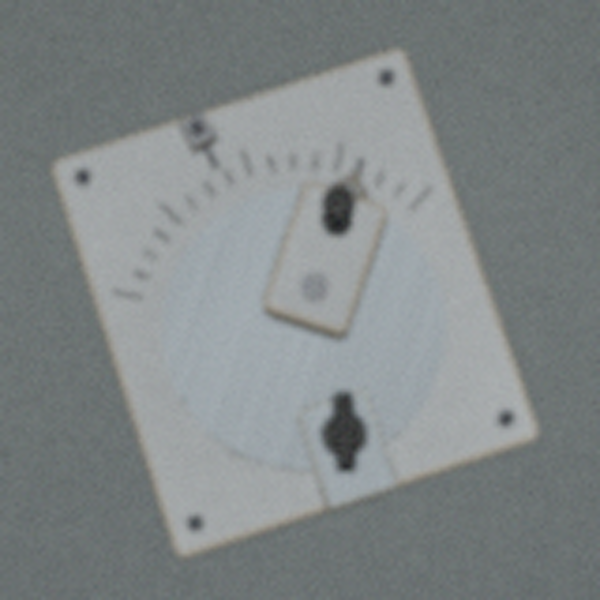

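The crop shows the knob bar from about (343,398) to (347,468), the needle tip at about (218,165) with its rider at (198,132), and the post top at (343,192).

```bash
python3 - <<'E'
from h import *
c=dict(np.load("top0.npz")); P=cloud(c)
O=np.array([.5616,.0065])
f=lambda u,v:(250+(u+.5)/3.75-.5,160+(v+.5)/3.75-.5)
for n,u,v,z in(("needletip",218,165,.036),("rider",200,134,.052),("posttop",343,190,.175),("pointer",365,165,.048),("bar1",343,398,.135),("bar2",347,468,.135),("bottle",0,0,0)):
    w=ray(c,f(u,v),z)[:2]; d=w-O; print(n,w.round(4),"r",np.hypot(*d).round(4),"ang",np.arctan2(d[1],d[0]).round(4))
print("post depth",P[205:225:2,340,:].round(3)[:,[0,1,2]])
# housing: z around .093 -> rect
Z=P[...,2]; m=np.zeros((480,640),bool); m[160:262,300:380]=1
m&=(Z>.08)&(Z<.11); W=P[m][:,:2].astype(np.float32); r=cv2.minAreaRect(W);B=cv2.boxPoints(r);print(r,B)
m=np.zeros((480,640),bool); m[262:300,325:360]=1; m&=(Z>.115)&(Z<.15); W=P[m][:,:2]; mu=W.mean(0); w,V=np.linalg.eigh(np.cov((W-mu).T)); print("knob",mu,len(W),np.arctan2(V[1,1],V[0,1]),np.sqrt(w))
for u,v in((181,236),(492,282),(489,221)): print(P[v,u].round(3))
E
```

```text
needletip [0.6791 0.0698] r 0.1334 ang 0.4945
rider [0.6978 0.0824] r 0.1559 ang 0.5087
posttop [ 0.6341 -0.0175] r 0.0764 ang -0.3191
pointer [ 0.6784 -0.0348] r 0.1239 ang -0.3397
bar1 [ 0.5032 -0.0203] r 0.0643 ang -2.7113
bar2 [ 0.4573 -0.0237] r 0.1085 ang -2.86
bottle [0.8085 0.2358] r 0.337 ang 0.7486
post depth [[ 0.677 -0.017  0.034]
 [ 0.674 -0.017  0.026]
 [ 0.639 -0.015  0.165]
 [ 0.635 -0.015  0.161]
 [ 0.629 -0.015  0.167]
 [ 0.624 -0.015  0.165]
 [ 0.62  -0.015  0.163]
 [ 0.619 -0.016  0.143]
 [ 0.619 -0.016  0.112]
 [ 0.618 -0.017  0.09 ]]
((0.6102712750434875, -0.007798634469509125), (0.062287889420986176, 0.10550124943256378), 72.82283020019531) [[ 0.55067587 -0.02197473]
 [ 0.6514714  -0.05313215]
 [ 0.6698667   0.00637747]
 [ 0.5690712   0.03753488]]
knob [ 0.48102781 -0.0211412 ] 121 -3.0768928244104754 [0.0040075  0.01512989]
[0.572 0.381 0.123]
[ 0.481 -0.426  0.005]
[ 0.645 -0.42   0.013]
```

```bash
cat >> h.py <<'E'
def plan(p0,y0,p1,y1,n):
    "tool-down rows x,y,z,rz; even steps, rounded with carry"
    p=np.array(p0,float); y=y0
    for i in range(1,n+1):
        t=np.array(p0)+(np.array(p1)-p0)*i/n; d=t-p
        X=np.array([np.cos(y),np.sin(y),0]);Y=np.array([np.sin(y),-np.cos(y),0])
        s=np.round([d@X,d@Y,-d[2]],4); r=round(y-(y0+(y1-y0)*i/n),3)
        print(*s,0,0,r); p=p+X*s[0]+Y*s[1]-[0,0,s[2]]; y-=r
E
python3 -c "
from h import *
plan([.168,.524,.205],2.832,[.4816,-.0222,.2],.07,16)"
```

```text
-0.0291 -0.0265 0.0003 0 0 0.173
-0.0332 -0.0212 0.0003 0 0 0.172
-0.0363 -0.0151 0.0003 0 0 0.173
-0.0384 -0.0087 0.0004 0 0 0.172
-0.0393 -0.002 0.0003 0 0 0.173
-0.0391 0.0049 0.0003 0 0 0.173
-0.0377 0.0114 0.0003 0 0 0.172
-0.0351 0.0178 0.0003 0 0 0.173
-0.0315 0.0235 0.0003 0 0 0.173
-0.0271 0.0287 0.0003 0 0 0.172
-0.0217 0.0328 0.0003 0 0 0.173
-0.0158 0.036 0.0004 0 0 0.172
-0.0093 0.0383 0.0003 0 0 0.173
-0.0026 0.0392 0.0003 0 0 0.173
0.0042 0.0392 0.0003 0 0 0.172
0.0108 0.0379 0.0003 0 0 0.173
```

Request:
servo_tool([
  [50,-0.0291,-0.0265,0.0003,0,0,0.173],
  [50,-0.0332,-0.0212,0.0003,0,0,0.172],
  [50,-0.0363,-0.0151,0.0003,0,0,0.173],
  [50,-0.0384,-0.0087,0.0004,0,0,0.172],
  [50,-0.0393,-0.002,0.0003,0,0,0.173],
  [50,-0.0391,0.0049,0.0003,0,0,0.173],
  [50,-0.0377,0.0114,0.0003,0,0,0.172],
  [50,-0.0351,0.0178,0.0003,0,0,0.173],
])

```text
time_s: 1.1
ee_pos: [0.3248, 0.2494, 0.2028]
eef_rot: [-3.141, 0.0, 1.445]
force: [0.4, -0.1, 0.6]
grip_width: 0.047
grip_force: 0.0
```

Request:
servo_tool([
  [50,-0.0315,0.0235,0.0003,0,0,0.173],
  [50,-0.0271,0.0287,0.0003,0,0,0.172],
  [50,-0.0217,0.0328,0.0003,0,0,0.173],
  [50,-0.0158,0.036,0.0004,0,0,0.172],
  [50,-0.0093,0.0383,0.0003,0,0,0.173],
  [50,-0.0026,0.0392,0.0003,0,0,0.173],
  [50,0.0042,0.0392,0.0003,0,0,0.172],
  [50,0.0108,0.0379,0.0003,0,0,0.173],
])

```text
time_s: 2.1
ee_pos: [0.4816, -0.0238, 0.2002]
eef_rot: [-3.142, 0.0, 0.064]
force: [0.3, -0.4, 0.5]
grip_width: 0.0467
grip_force: 0.0
```

```bash
python3 - <<'E'
from station import ctrl
from h import *
c=ctrl.camera("wrist"); cv2.imwrite("pics/w1.png",c["pixels"][:,:,::-1]); np.savez("w1.npz",**c)
print(c["mtx"],c["pose"].round(3)); o=ctrl.get_obs(); print(o["ee_pos"],o["eef_rot"],o["qpos"])
E
```

```text
[[371.64829954   0.         315.23593539]
 [  0.         371.64829954 236.52419853]
 [  0.           0.           1.        ]] [[ 0.063  0.966  0.251  0.552]
 [-0.998  0.061  0.016 -0.019]
 [ 0.    -0.251  0.968  0.38 ]
 [ 0.     0.     0.     1.   ]]
[ 0.48305686 -0.02670206  0.20000516] [3.14079321e+00 1.87306795e-04 5.34020536e-02] [-1.30485265e-01  1.56898125e-01  1.70964318e+00 -8.57434052e-04
  1.27508942e+00  1.38715882e+00]
```

View pics/w1.png

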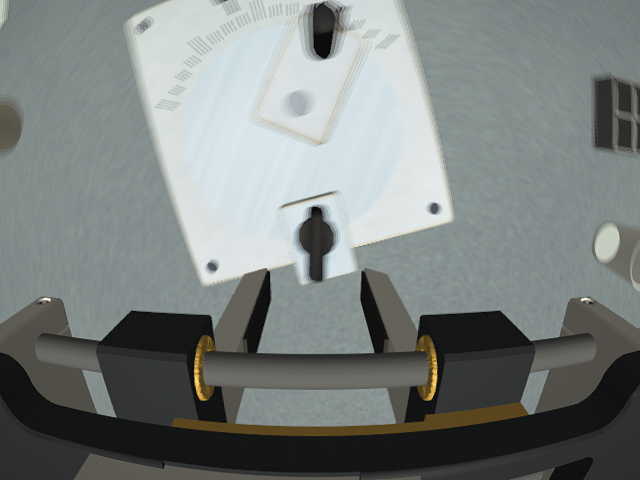

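The picture is motion-blurred because the arm was still settling. The knob bar runs from (318,208) to (316,280), between the fingers. I'll measure it again now that the arm is still.

```bash
cat >> h.py <<'E'
def fray(c,uv,z):
    K,T=c["mtx"],c["pose"]; a=np.array([(uv[0]-K[0,2])/K[0,0],(uv[1]-K[1,2])/K[1,1]]); t=np.hypot(*a)
    q=np.sinc(t/np.pi)*a
    d=T[:3,:3]@np.array([q[0],-q[1],-np.cos(t)]); return T[:3,3]+d*(z-T[2,3])/d[2]
E
python3 - <<'E'
from station import ctrl
from h import *
for _ in range(3): c=ctrl.camera("wrist")
np.savez("w2.npz",**c); g=c["pixels"].astype(int)
o=ctrl.get_obs(); print(o["ee_pos"],o["eef_rot"],o["time_s"],"mom",o["moment"])
m=np.zeros((480,640),np.uint8); m[195:290,290:345]=(g.max(2)<70)[195:290,290:345]
cs,_=cv2.findContours(m,0,2);k=max(cs,key=cv2.contourArea)
W=np.array([fray(c,p,.135)[:2] for p in k[:,0]],np.float32); r=cv2.minAreaRect(W); print(r)
W=W[W[:,0].argsort()]; a,b=W[:4].mean(0),W[-4:].mean(0); print(a,b,np.arctan2(*(b-a)[::-1]))
cv2.imwrite("pics/w2.png",cv2.resize(c["pixels"][0:160,120:440,::-1],None,fx=2.5,fy=2.5,interpolation=cv2.INTER_CUBIC))
E
```

```text
[ 0.48095812 -0.02265451  0.19998634] [-3.14125131e+00  1.03134452e-03  7.02480940e-02] 2.3 mom [-0.00560989  0.13377368  0.03481157]
((0.4819946587085724, -0.021853815764188766), (0.05353914201259613, 0.025979869067668915), 3.8120408058166504)
[ 0.4554867  -0.02094333] [ 0.5084802 -0.0218004] -0.016171644
```

View pics/w2.png

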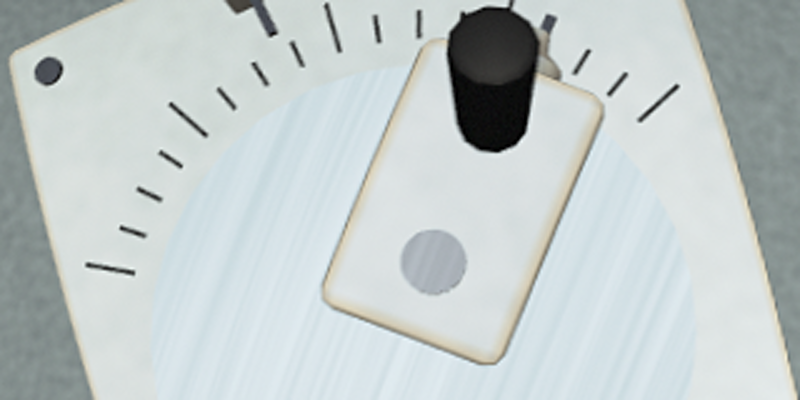

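The needle's tip is at crop (273,34). The housing's long edges run from (325,295) to (425,45) and from (490,362) to (603,100).

```bash
python3 - <<'E'
from h import *
c=dict(np.load("w2.npz")); f=lambda u,v:(120+(u+.5)/2.5-.5,(v+.5)/2.5-.5)
O=np.array([.5616,.0065])
w=fray(c,f(273,34),.036)[:2];b=fray(c,f(256,2),.036)[:2];d=w-O;print("tip",w,np.hypot(*d),np.arctan2(d[1],d[0]),"needle dir",np.arctan2(*(b-w)[::-1]))
for p,q in(((325,295),(425,45)),((490,362),(603,100))):
    p,q=(fray(c,f(*x),.093)[:2] for x in(p,q)); print(p,q,"edge",np.arctan2(*(q-p)[::-1]))
w=fray(c,f(493,50),.166)[:2];d=w-O;print("post",w,np.hypot(*d),np.arctan2(d[1],d[0]))
# corner screws of plate: (48,71) crop
print(fray(c,f(48,71),.03),[fray(c,x,.03)[:2] for x in((212,267),(434,208))])
E
```

```text
tip [0.6740979 0.0709718] 0.1296626000152599 0.5204002502243787 needle dir 0.5265345531983423
[0.56820608 0.03277009] [0.6502039  0.00760794] edge -0.29774183739745785
[ 0.5500079  -0.01919547] [ 0.63576945 -0.04823884] edge -0.3265301404791429
post [ 0.62473579 -0.01478507] 0.06662718891986276 -0.3251650620135672
[0.66696581 0.1680358  0.03      ] [array([0.42204366, 0.07835846]), array([ 0.49812311, -0.13990875])]
```

Request:
servo_tool([
  [50,0.001,0,0.03,0,0,0],
  [50,0,-0.0005,0.03,0,0,0],
  [50,0,0,0.025,0,0,0],
  [50,0,0,0.007,0,0,0],
  [50,0,0,0,0,0,0],
  [10,0,0,0,0,0,0],
  [10,0,0,0,0,0,0],
  [10,0,0,0,0,0,0],
], force=40)

```text
time_s: 3.3
ee_pos: [0.4823, -0.022, 0.1088]
eef_rot: [3.141, -0.001, 0.07]
force: [0.2, -1.1, 0.2]
grip_width: 0.0206
grip_force: 0.0
```

```bash
cat > s.py <<'E'
from station import ctrl
import numpy as np
for _ in range(2):
    ctrl.camera("wrist"); o=ctrl.get_obs()
    print(*(np.round(o[k],4) for k in("time_s","ee_pos","eef_rot","force","moment","grip_width","grip_force")),"q6",np.round(o["qpos"][5],3),"tau6",np.round(o["tau"][5],3))
E
python3 s.py
```

```text
3.35 [ 0.4823 -0.022   0.1087] [ 3.1415e+00 -4.0000e-04  6.9800e-02] [-0.0057  0.3458 -0.4492] [-0.0343  0.1383  0.0124] 0.0162 0.0 q6 1.38 tau6 -0.001
3.4 [ 0.4822 -0.0217  0.1087] [-3.1412e+00 -3.0000e-04  6.9700e-02] [-0.7591  3.0411  4.0646] [ 0.696   0.277  -0.1927] 0.0134 40.0019 q6 1.38 tau6 -0.156
```

Request:
servo_tool([
  [10,0,0,0,0,0,0],
  [10,0,0,0,0,0,-0.04],
  [10,0,0,0,0,0,-0.1],
  [10,0,0,0,0,0,-0.1],
  [10,0,0,0,0,0,-0.1],
  [10,0,0,0,0,0,-0.1],
  [10,0,0,0,0,0,-0.1],
  [10,0,0,0,0,0,-0.1],
], force=60)

```text
time_s: 4.4
ee_pos: [0.482, -0.0211, 0.1086]
eef_rot: [-3.14, -0.001, 0.712]
force: [-2.9, 10.1, 5.8]
grip_width: 0.0131
grip_force: 60.1
```

```bash
python3 s.py
```

```text
4.45 [ 0.482  -0.021   0.1087] [-3.1399e+00 -8.0000e-04  7.1790e-01] [-3.8861  8.5791  5.5959] [ 1.5987  0.6907 -0.0434] 0.0137 59.9956 q6 0.731 tau6 0.91
4.5 [ 0.4819 -0.021   0.1086] [-3.140e+00 -6.000e-04  7.127e-01] [-4.3339  8.8681  5.3318] [1.6839 0.7318 0.1118] 0.0134 60.007 q6 0.737 tau6 -1.209
```

Request:
servo_tool([
  [10,0,0,0,0,0,-0.01],
  [10,0,0,0,0,0,-0.01],
  [10,0,0,0,0,0,-0.01],
  [10,0,0,0,0,0,-0.01],
  [10,0,0,0,0,0,-0.01],
  [10,0,0,0,0,0,-0.01],
  [10,0,0,0,0,0,-0.01],
  [10,0,0,0,0,0,-0.01],
])

```text
time_s: 5.5
ee_pos: [0.4819, -0.021, 0.1086]
eef_rot: [-3.14, -0.001, 0.79]
force: [-3.8, 9.1, 6.8]
grip_width: 0.0134
grip_force: 60.1
```

```bash
cat > g.py <<'E'
from station import ctrl
import numpy as np
o=ctrl.get_obs()
print(*(np.round(o[k],4) for k in("time_s","ee_pos","eef_rot","force","moment","grip_width","joint_vel")),"q6",np.round(o["qpos"][5],3),"tau6",np.round(o["tau"][5],3))
E
python3 g.py; python3 s.py
```

```text
5.5 [ 0.4819 -0.021   0.1086] [-3.1398e+00 -9.0000e-04  7.8960e-01] [-3.8371  9.1449  6.8057] [ 1.7148  0.8354 -0.5293] 0.0134 [ 0.0002 -0.      0.0015  0.0016  0.0011 -0.08  ] q6 0.66 tau6 -0.352
5.55 [ 0.4819 -0.021   0.1086] [-3.1398e+00 -9.0000e-04  7.9010e-01] [-4.6605 10.0522  5.5842] [ 1.6599  0.7814 -0.4777] 0.0134 60.0831 q6 0.659 tau6 -0.381
5.6 [ 0.4819 -0.021   0.1086] [-3.1398e+00 -9.0000e-04  7.8950e-01] [-3.6787  8.7573  6.5822] [ 1.7119  0.8381 -0.4749] 0.0135 60.0761 q6 0.66 tau6 -0.599
```

```bash
python3 -c "
from h import *
plan([.482,-.021,.2086],.79,[.6285,-.0157,.19],-.32,8)"
```

```text
0.0134 0.0125 0.0023 0 0 0.139
0.0149 0.0106 0.0023 0 0 0.139
0.0163 0.0084 0.0024 0 0 0.138
0.0173 0.0061 0.0023 0 0 0.139
0.018 0.0036 0.0023 0 0 0.139
0.0183 0.0011 0.0024 0 0 0.138
0.0182 -0.0014 0.0023 0 0 0.139
0.0179 -0.004 0.0023 0 0 0.139
```

Request:
servo_tool([
  [50,0,0,0,0,0,0],
  [50,0,0,0,0,0,0],
  [50,0,0,0,0,0,0],
  [50,0,0,-0.01,0,0,0],
  [50,0,0,-0.03,0,0,0],
  [50,0,0,-0.03,0,0,0],
  [50,0,0,-0.03,0,0,0],
  [50,0,0,0,0,0,0],
])

```text
time_s: 6.6
ee_pos: [0.483, -0.0221, 0.2109]
eef_rot: [3.138, -0.003, 0.79]
force: [-0.6, 0.1, 0.1]
grip_width: 0.0472
grip_force: 0.0
```

Request:
servo_tool([
  [50,0.0134,0.0115,0.0023,0,0,0.139],
  [50,0.0149,0.0096,0.0023,0,0,0.139],
  [50,0.0163,0.0084,0.0024,0,0,0.138],
  [50,0.0173,0.0061,0.0023,0,0,0.139],
  [50,0.018,0.0036,0.0023,0,0,0.139],
  [50,0.0183,0.0011,0.0024,0,0,0.138],
  [50,0.0182,-0.0014,0.0023,0,0,0.139],
  [50,0.0179,-0.004,0.0023,0,0,0.139],
])

```text
time_s: 7.6
ee_pos: [0.6276, -0.0151, 0.1888]
eef_rot: [3.141, 0.001, -0.325]
force: [-0.2, 0.0, -0.3]
grip_width: 0.047
grip_force: 0.0
```

```bash
python3 s.py; python3 - <<'E'
from station import ctrl
from h import *
c=ctrl.camera("wrist"); np.savez("w3.npz",**c); cv2.imwrite("pics/w3.png",c["pixels"][:,:,::-1])
E
```

```text
7.65 [ 0.6288 -0.0151  0.1882] [ 3.1412e+00  1.5000e-03 -3.3160e-01] [2.1775 0.3575 0.126 ] [ 0.0462  0.1235 -0.0055] 0.0468 0.0 q6 1.82 tau6 -1.861
7.7 [ 0.6277 -0.0151  0.1882] [ 3.1411e+00  1.9000e-03 -3.2190e-01] [-0.0449 -0.5681  0.257 ] [0.054  0.1968 0.0659] 0.0472 0.0 q6 1.81 tau6 2.163
```

View pics/w3.png

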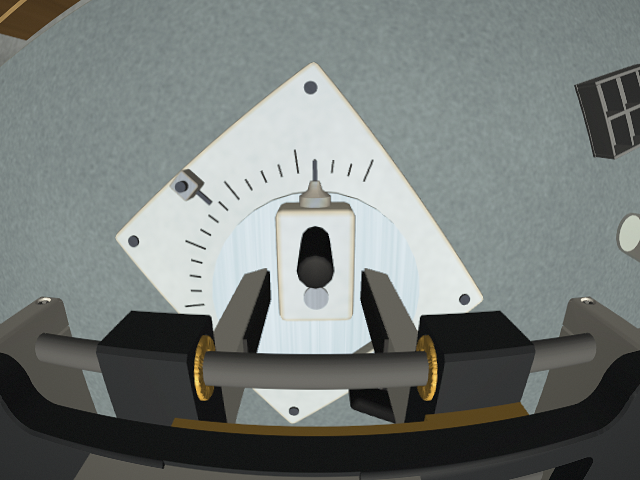

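The view looks straight along the head. The pointer tip is at (315,160), the needle tip at (210,203) and the post top at (316,272), centred between the fingers. All four plate screws are visible, at (311,87), (133,241), (464,299) and (293,411).

```bash
python3 - <<'E'
from h import *
c=dict(np.load("w3.npz"))
S=np.array([fray(c,p,.031)[:2] for p in((311,87),(133,241),(464,299),(293,411))])
print(S.round(4)); C=S.mean(0); fw=(S[0]+S[1]-S[2]-S[3]); a=np.arctan2(fw[1],fw[0]); 
O=C-.025*np.array([np.cos(a),np.sin(a)]); print("C",C,"yaw",a,"O",O)
for n,p,z in(("needle",(210,203),.036),("root",(198,191),.036),("rider",(182,187),.052),("pointer",(315,160),.048),("post",(316,272),.166)):
    w=fray(c,p,z)[:2]
    for o in(O,np.array([.5616,.0065])):
        d=w-o; print(n,w.round(4),np.hypot(*d).round(4),np.arctan2(d[1],d[0]).round(4))
p,q=(fray(c,x,.036)[:2] for x in((210,203),(198,191))); print(np.arctan2(*(q-p)[::-1]))
E
```

```text
[[ 0.7434 -0.0507]
 [ 0.6662  0.1677]
 [ 0.4976 -0.1372]
 [ 0.42    0.0809]]
C [0.58178195 0.01517927] yaw 0.33864215811258125 O [0.55820178 0.0068741 ]
needle [0.6742 0.0715] 0.1328 0.5079
needle [0.6742 0.0715] 0.13 0.5231
root [0.6887 0.0784] 0.1488 0.5014
root [0.6887 0.0784] 0.146 0.5148
rider [0.6976 0.0858] 0.1602 0.5153
rider [0.6976 0.0858] 0.1574 0.528
pointer [ 0.6799 -0.0332] 0.1282 -0.3181
pointer [ 0.6799 -0.0332] 0.1248 -0.3237
post [ 0.6247 -0.0153] 0.0701 -0.3213
post [ 0.6247 -0.0153] 0.0668 -0.3321
0.44721266991047426
```

Request:
servo_tool([
  [50,0,0,0.02,0,0,0],
  [50,0,0,0.02,0,0,0],
  [50,0,0,0.018,0,0,0],
  [50,0,0,0,0,0,0],
  [15,0,0,0,0,0,0],
  [15,0,0,0,0,0,0],
  [15,0,0,0,0,0,0],
  [15,0,0,0,0,0,0],
], force=15)

```text
time_s: 8.75
ee_pos: [0.6276, -0.0151, 0.1324]
eef_rot: [-3.141, -0.001, -0.32]
force: [-0.6, 0.3, 4.0]
grip_width: 0.0218
grip_force: 15.0
```

Request:
servo_tool([
  [15,0,-0.0035,0,0,0,-0.05],
  [15,-0.0003,-0.007,0,0,0,-0.1],
  [15,-0.0004,-0.007,0,0,0,-0.1],
  [15,-0.0003,-0.007,0,0,0,-0.1],
  [15,-0.0004,-0.007,0,0,0,-0.1],
  [15,-0.0003,-0.007,0,0,0,-0.1],
  [15,-0.0004,-0.007,0,0,0,-0.1],
  [15,-0.0003,-0.007,0,0,0,-0.1],
])

```text
time_s: 9.75
ee_pos: [0.6247, 0.0359, 0.1324]
eef_rot: [3.141, -0.0, 0.433]
force: [-2.1, -3.4, 5.1]
grip_width: 0.0219
grip_force: 15.0
```

Request:
servo_tool([
  [15,-0.0002,-0.0035,0,0,0,-0.05],
  [15,0,-0.002,0,0,0,-0.029],
  [15,0,0,0,0,0,0],
  [15,0,0,0,0,0,0],
  [15,0,0,0,0,0,0],
  [15,0,0,0,0,0,0],
  [15,0,0,0,0,0,0],
  [15,0,0,0,0,0,0],
])

```text
time_s: 10.75
ee_pos: [0.6221, 0.041, 0.1324]
eef_rot: [3.141, -0.0, 0.508]
force: [-3.2, -1.2, 6.7]
grip_width: 0.0216
grip_force: 15.0
```

```bash
python3 s.py; python3 - <<'E'
from station import ctrl
from h import *
c=ctrl.camera("wrist"); np.savez("w4.npz",**c); cv2.imwrite("pics/w4.png",c["pixels"][:,:,::-1])
E
```

```text
10.8 [0.6221 0.0409 0.1324] [ 3.1415e+00 -2.0000e-04  5.0850e-01] [-3.2566 -0.5894  6.0207] [-0.1634  0.6748 -0.0056] 0.0219 15.0007 q6 1.069 tau6 -0.052
10.85 [0.6221 0.0409 0.1324] [ 3.1415e+00 -3.0000e-04  5.0850e-01] [-2.6083 -1.8251  6.8477] [-0.1814  0.66   -0.013 ] 0.0215 15.0007 q6 1.069 tau6 -0.052
```

View pics/w4.png

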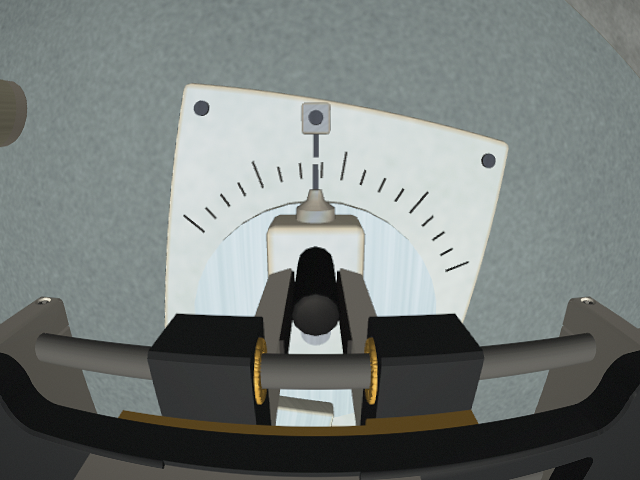

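The pointer, at (316,165), lines up with the needle at (316,135–157) and the rider at (316,117). I'll release the post and return to the knob.

```bash
python3 -c "
from h import *
plan([.6221,.041,.2024],.508,[.4825,-.0205,.2],.79,8)"
```

```text
-0.019 -0.0018 0.0003 0 0 -0.035
-0.0189 -0.0024 0.0003 0 0 -0.035
-0.0188 -0.0031 0.0003 0 0 -0.036
-0.0187 -0.0038 0.0003 0 0 -0.035
-0.0186 -0.0044 0.0003 0 0 -0.035
-0.0183 -0.0051 0.0003 0 0 -0.035
-0.0182 -0.0057 0.0003 0 0 -0.036
-0.018 -0.0063 0.0003 0 0 -0.035
```

Request:
servo_tool([
  [50,0,0,0,0,0,0],
  [50,0,0,0,0,0,0],
  [50,0,0,0,0,0,0],
  [50,0,0,-0.01,0,0,0],
  [50,0,0,-0.03,0,0,0],
  [50,0,0,-0.03,0,0,0],
  [50,0,0,0,0,0,0],
  [50,0,0,0,0,0,0],
])

```text
time_s: 11.9
ee_pos: [0.6218, 0.041, 0.2011]
eef_rot: [-3.141, 0.001, 0.509]
force: [-0.6, -0.4, -1.3]
grip_width: 0.047
grip_force: 0.0
```

Request:
servo_tool([
  [50,-0.019,-0.0018,0,0,0,-0.035],
  [50,-0.0189,-0.0024,0,0,0,-0.035],
  [50,-0.0188,-0.0031,0,0,0,-0.036],
  [50,-0.0187,-0.0038,0,0,0,-0.035],
  [50,-0.0186,-0.0044,0,0,0,-0.035],
  [50,-0.0183,-0.0051,0,0,0,-0.035],
  [50,-0.0182,-0.0057,0,0,0,-0.036],
  [50,-0.018,-0.0063,0,0,0,-0.035],
])

```text
time_s: 12.9
ee_pos: [0.4815, -0.0208, 0.2007]
eef_rot: [-3.14, 0.001, 0.792]
force: [-0.2, 0.3, 0.9]
grip_width: 0.0469
grip_force: 0.0
```

```bash
python3 s.py
```

```text
12.95 [ 0.4802 -0.0213  0.2008] [-3.1399e+00  1.6000e-03  7.9340e-01] [-0.0219 -0.7185  0.9589] [-0.0642  0.1232  0.0214] 0.0475 0.0 q6 0.657 tau6 0.716
13.0 [ 0.4814 -0.021   0.2011] [-3.1405e+00  1.0000e-03  7.9060e-01] [ 0.2439  0.157  -0.6651] [-0.113   0.102   0.0112] 0.047 0.0 q6 0.661 tau6 -0.829
```

Request:
servo_tool([
  [50,0.0005,0,0.03,0,0,0],
  [50,0,0,0.03,0,0,0],
  [50,0,0,0.025,0,0,0],
  [50,0,0,0.007,0,0,0],
  [50,0,0,0,0,0,0],
  [10,0,0,0,0,0,0],
  [10,0,0,0,0,0,0],
  [10,0,0,0,0,0,0],
], force=60)

```text
time_s: 14.0
ee_pos: [0.4831, -0.0203, 0.1103]
eef_rot: [3.141, -0.0, 0.791]
force: [0.5, -0.9, 0.2]
grip_width: 0.0208
grip_force: 0.0
```

Request:
servo_tool([
  [10,0,0,0,0,0,0],
  [10,0,0,0,0,0,0.01],
  [10,0,0,0,0,0,0.01],
  [10,0,0,0,0,0,0.01],
  [10,0,0,0,0,0,0.01],
  [10,0,0,0,0,0,0.01],
  [10,0,0,0,0,0,0.01],
  [10,0,0,0,0,0,0.01],
])

```text
time_s: 15.0
ee_pos: [0.4828, -0.0201, 0.1101]
eef_rot: [-3.142, 0.0, 0.721]
force: [-3.5, 2.9, 4.9]
grip_width: 0.0136
grip_force: 60.2
```

```bash
python3 g.py
```

```text
15.0 [ 0.4828 -0.0201  0.1101] [-3.1415e+00  1.0000e-04  7.2100e-01] [-3.5469  2.903   4.8713] [0.4148 0.7248 0.5048] 0.0136 [-0.0003 -0.0034 -0.0013 -0.0001 -0.0003  0.0791] q6 0.732 tau6 0.321
```

Request:
servo_tool([
  [10,0,0,0,0,0,0.01],
  [10,0,0,0,0,0,0.01],
  [10,0,0,0,0,0,0.01],
  [10,0,0,0,0,0,0.01],
  [10,0,0,0,0,0,0.01],
  [10,0,0,0,0,0,0.01],
  [10,0,0,0,0,0,0.01],
  [10,0,0,0,0,0,0.01],
])

```text
time_s: 16.0
ee_pos: [0.483, -0.0203, 0.1101]
eef_rot: [3.141, 0.0, 0.641]
force: [-2.4, 2.1, 4.7]
grip_width: 0.0133
grip_force: 60.2
```

```bash
python3 g.py
```

```text
16.0 [ 0.483  -0.0203  0.1101] [3.1413 0.     0.6409] [-2.4062  2.1329  4.7425] [0.2079 0.672  0.4671] 0.0133 [-0.0017 -0.0017  0.0009 -0.0011  0.0004  0.0803] q6 0.812 tau6 0.325
```

Request:
servo_tool([
  [10,0,0,0,0,0,0.01],
  [10,0,0,0,0,0,0.01],
  [10,0,0,0,0,0,0.01],
  [10,0,0,0,0,0,0.01],
  [10,0,0,0,0,0,0.01],
  [10,0,0,0,0,0,0.01],
  [10,0,0,0,0,0,0.01],
  [10,0,0,0,0,0,0.01],
])

```text
time_s: 17.0
ee_pos: [0.4831, -0.0204, 0.1101]
eef_rot: [3.141, -0.0, 0.561]
force: [-1.5, 0.1, 5.4]
grip_width: 0.014
grip_force: 60.2
```

```bash
python3 g.py
```

```text
17.0 [ 0.4831 -0.0204  0.1101] [ 3.141e+00 -1.000e-04  5.607e-01] [-1.5244  0.0542  5.4002] [-0.0049  0.5634  0.5467] 0.014 [-0.001   0.0008 -0.0013 -0.001  -0.0008  0.079 ] q6 0.893 tau6 0.333
```

Request:
servo_tool([
  [10,0,0,0,0,0,0.01],
  [10,0,0,0,0,0,0.01],
  [10,0,0,0,0,0,0.01],
  [10,0,0,0,0,0,0.01],
  [10,0,0,0,0,0,0.01],
  [10,0,0,0,0,0,0.01],
  [10,0,0,0,0,0,0.01],
  [10,0,0,0,0,0,0.01],
])

```text
time_s: 18.0
ee_pos: [0.4832, -0.0205, 0.1101]
eef_rot: [3.141, -0.0, 0.48]
force: [-1.8, -0.9, 5.3]
grip_width: 0.0136
grip_force: 60.2
```

```bash
python3 g.py
```

```text
18.0 [ 0.4832 -0.0205  0.1101] [ 3.1408e+00 -3.0000e-04  4.8050e-01] [-1.7709 -0.8775  5.3464] [-0.381   0.4134  0.4887] 0.0136 [-0.0005 -0.0005 -0.     -0.0012 -0.0002  0.0799] q6 0.973 tau6 0.332
```

Request:
servo_tool([
  [10,0,0,0,0,0,0.01],
  [10,0,0,0,0,0,0.01],
  [10,0,0,0,0,0,0.01],
  [10,0,0,0,0,0,0.01],
  [10,0,0,0,0,0,0.01],
  [10,0,0,0,0,0,0.01],
  [10,0,0,0,0,0,0.01],
  [10,0,0,0,0,0,0.01],
])

```text
time_s: 19.0
ee_pos: [0.4832, -0.0207, 0.1101]
eef_rot: [3.14, -0.0, 0.4]
force: [-1.0, -3.8, 5.2]
grip_width: 0.0137
grip_force: 60.2
```

```bash
python3 g.py
```

```text
19.0 [ 0.4832 -0.0207  0.1101] [ 3.1405e+00 -5.0000e-04  4.0040e-01] [-1.0201 -3.7928  5.1852] [-0.7711  0.2618  0.5101] 0.0137 [ 0.0006  0.0002  0.0001 -0.0016  0.0007  0.0796] q6 1.053 tau6 0.339
```

Request:
servo_tool([
  [10,0,0,0,0,0,0.01],
  [10,0,0,0,0,0,0.01],
  [10,0,0,0,0,0,0.01],
  [10,0,0,0,0,0,0.01],
  [10,0,0,0,0,0,0.01],
  [10,0,0,0,0,0,0.01],
  [10,0,0,0,0,0,0.01],
  [10,0,0,0,0,0,0.01],
])

```text
time_s: 20.0
ee_pos: [0.4833, -0.0209, 0.1101]
eef_rot: [3.14, -0.001, 0.32]
force: [-0.5, -4.5, 5.1]
grip_width: 0.0139
grip_force: 60.2
```

```bash
python3 g.py
```

```text
20.0 [ 0.4833 -0.0209  0.1101] [ 3.1401e+00 -7.0000e-04  3.2030e-01] [-0.5194 -4.5434  5.1429] [-1.1644  0.1594  0.5181] 0.0139 [ 0.0003  0.0019  0.0004 -0.0015  0.0001  0.0805] q6 1.133 tau6 0.36
```

Request:
servo_tool([
  [10,0,0,0,0,0,0.01],
  [10,0,0,0,0,0,0.01],
  [10,0,0,0,0,0,0.01],
  [10,0,0,0,0,0,0.01],
  [10,0,0,0,0,0,0.01],
  [10,0,0,0,0,0,0.01],
  [10,0,0,0,0,0,0.01],
  [10,0,0,0,0,0,0.01],
])

```text
time_s: 21.0
ee_pos: [0.4833, -0.021, 0.1101]
eef_rot: [3.14, -0.001, 0.24]
force: [0.3, -7.0, 4.6]
grip_width: 0.0134
grip_force: 60.3
```

```bash
python3 g.py
```

```text
21.0 [ 0.4833 -0.021   0.1101] [ 3.1399e+00 -8.0000e-04  2.4040e-01] [ 0.3113 -7.0217  4.5595] [-1.4331  0.0598  0.6329] 0.0134 [-0.0001  0.0004  0.0001 -0.0016  0.0014  0.0797] q6 1.213 tau6 0.458
```

Request:
servo_tool([
  [10,0,0,0,0,0,0],
  [10,0,0,0,0,0,0.01],
  [10,0,0,0,0,0,0.01],
  [10,0,0,0,0,0,0.01],
  [10,0,0,0,0,0,0.01],
  [10,0,0,0,0,0,0.01],
  [10,0,0,0,0,0,0.01],
  [10,0,0,0,0,0,0.01],
])

```text
time_s: 22.0
ee_pos: [0.4834, -0.0212, 0.1101]
eef_rot: [3.14, -0.001, 0.171]
force: [1.4, -9.1, 4.0]
grip_width: 0.0137
grip_force: 60.4
```

```bash
python3 g.py
```

```text
22.0 [ 0.4834 -0.0212  0.1101] [ 3.1396e+00 -9.0000e-04  1.7060e-01] [ 1.3885 -9.1071  4.0284] [-1.6109  0.1097  0.6906] 0.0137 [ 0.0018  0.001   0.0006 -0.0005  0.0005  0.0781] q6 1.283 tau6 0.569
```

Request:
servo_tool([
  [10,0,0,0,0,0,0],
  [10,0,0,0,0,0,0],
  [10,0,0,0,0,0,0],
  [10,0,0,0,0,0,0],
  [10,0,0,0,0,0,0],
  [10,0,0,0,0,0,0.01],
  [10,0,0,0,0,0,0.01],
  [10,0,0,0,0,0,0.01],
])

```text
time_s: 23.0
ee_pos: [0.4834, -0.0212, 0.1101]
eef_rot: [3.14, -0.001, 0.141]
force: [1.2, -8.3, 3.1]
grip_width: 0.0137
grip_force: 60.5
```

```bash
python3 g.py
```

```text
23.0 [ 0.4834 -0.0212  0.1101] [ 3.1395e+00 -1.0000e-03  1.4070e-01] [ 1.2075 -8.2709  3.1208] [-1.7234  0.1097  0.8375] 0.0137 [-0.0005  0.0002 -0.0001  0.0008  0.0016  0.0803] q6 1.312 tau6 0.623
```

It is snug: the tau6 rise is about 0.285 Nm and the Mz rise about 0.3 Nm, both over slack. I'll let go now.

Request:
servo_tool([
  [10,0,0,0,0,0,0],
  [50,0,0,0,0,0,0],
  [50,0,0,0,0,0,0],
  [50,0,0,0,0,0,0],
  [50,0,0,-0.01,0,0,0],
  [50,0,0,-0.03,0,0,0],
  [50,0,0,-0.03,0,0,0],
  [50,0,0,-0.03,0,0,0],
])

```text
time_s: 24.0
ee_pos: [0.4829, -0.0202, 0.2115]
eef_rot: [3.142, -0.001, 0.141]
force: [-0.5, 0.3, 0.4]
grip_width: 0.0469
grip_force: 0.0
```

Request:
servo_tool([
  [50,0,0,-0.03,0,0,0],
  [50,0,0,-0.03,0,0,0],
  [50,0,0,0,0,0,0],
  [50,0,0,0,0,0,0],
  [50,0,0,0,0,0,0],
  [50,0,0,0,0,0,0],
  [50,0,0,0,0,0,0],
  [50,0,0,0,0,0,0],
])

```text
time_s: 25.0
ee_pos: [0.4829, -0.0203, 0.2697]
eef_rot: [-3.142, 0.0, 0.141]
force: [-0.4, 0.9, 0.2]
grip_width: 0.0467
grip_force: 0.0
```

```bash
python3 s.py; python3 - <<'E'
from station import ctrl
from h import *
c=ctrl.camera("wrist"); np.savez("w5.npz",**c); cv2.imwrite("pics/w5.png",c["pixels"][:,:,::-1])
E
```

```text
25.05 [ 0.4829 -0.0203  0.2698] [3.1416e+00 1.0000e-04 1.4080e-01] [-0.2462  0.807  -0.2994] [-0.0205  0.1384 -0.0521] 0.047 0.0 q6 1.312 tau6 0.0
25.1 [ 0.4829 -0.0203  0.2698] [-3.1416e+00  1.0000e-04  1.4080e-01] [-0.1623  0.1578  0.2031] [-0.061   0.1576 -0.0562] 0.0464 0.0 q6 1.312 tau6 -0.0
```

View pics/w5.png

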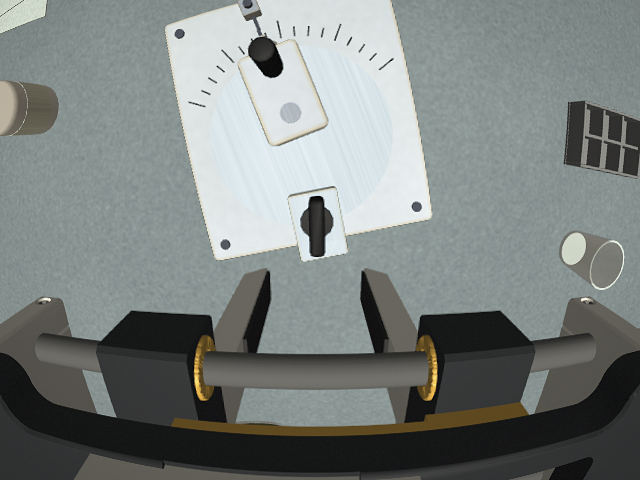

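The head at (265,50) still points at the needle and rider at (252,10), and the knob at (317,225) is free. The bystanders are where they stood.

```bash
python3 -c "
from station import ctrl
print(ctrl.hand_in())"
```

```text
the job is handed in; nothing more can be done
None
```

The job is handed in (verdict not shown): I freed the clamp, swung the head onto the index rider, re-tightened the knob to about 0.29 Nm above slack (roughly 40 N, inside the snug range) and let go, with the bystanders undisturbed.

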